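# Close the moisture analyser's filter cell

## Task

Lower the clear splash sash in front of the analyser (the panel with the blue handle along its top) all the way down. Then turn the knurled steel collar on the cell seat until its hidden keyway drops over the pin - less than a quarter turn away, clockwise seen from above - and push the collar fully home against its spring. Finish while still holding the collar pushed home: do not let go, as it would spring back up, and leave the carton, the jar and the little cup where they stand.

Things in the scene. Friction and masses are not known exactly. Their poses are not given: they have to be found in the camera images.
- sash (a joint): height in m of the clear splash sash above its lower stop: 0 fully down, 0.13 fully up. It slides vertically in two aluminium guides (155 mm tall above the bench, 170 mm apart) on the analyser's front, 66 mm in front (-x) of the collar's axis, and stays where it is left; about 4 N down on the handle moves it.
- sash_handle (a point): centre of the top face of the sash's blue handle, a bar 16 mm thick (analyser x), 80 mm long (analyser y), 24 mm tall, along the top edge of the clear panel (5 mm thick, 158 mm wide). Axes as the analyser's. It is 140 mm above the bench when the sash is fully down, 140 mm plus the joint value otherwise.
- analyser: cream bench-top moisture analyser with a slate foot, 240 (x) by 340 (y) mm, fixed; origin at the centre of its underside, front towards its -x, where the sash is. The deck is 100 mm above the bench; a console with a screen in a dark red frame rises up to 37 mm above it on the +y half. The cell seat with the collar is at (-65, -80) mm from the origin, along its axes.
- seat (a point): the stop where the collar's underside rests when fully home: centre of the cell seat, 103 mm above the bench. Axes as the analyser's. A fixed spigot, 24 mm in diameter, rises 30 mm from it inside the collar. A fixed upright pin 5 mm in diameter, 20 mm from the axis, is hidden below the collar at an unknown bearing; its top is 7 mm above this stop.
- collar: knurled steel collar, a loose round cap 52 mm in diameter, 42 mm tall, with an amber window on top and a white dot near the rim; origin at the centre of its underside, z up, x towards the dot. 0.14 to 0.20 kg. Grip it anywhere round its side. It starts over the spigot, underside 10 mm above the stop, on a spring plate that takes 4 N to start moving, 5.5 N at the pin and 9 N at home.
- collar_top (a point): centre of the collar's top face, 42 mm above its underside; axes as the collar's. The one keyway, 9.5 mm wide, is in the underside below the dot, out of sight. Pushed down 3 mm with the keyway elsewhere, the collar stops on the pin. Turned clockwise from its start by an unknown 0.45 to 1.25 rad (0.1 rad either way is near enough) the keyway meets the pin and the collar goes down the whole 10 mm.
- carton: bystander: blue and white carton, 160 x 34 x 22 mm, lying on the bench to the left of the analyser; origin at the centre of its underside
- reagent_jar: bystander: white jar with a blue cap, 56 mm in diameter, 85 mm tall, on the bench to the right; origin at the centre of its underside
- weighing_cup: bystander: open white cup, 44 mm in diameter, 30 mm tall, standing on the analyser's deck behind the seat (more than 100 mm from it); origin at the centre of its underside
Things that resemble listed ones, but are neither listed nor needed, are in the scene too. What is shaped like the collar but green or yellow is not meant.

How it is judged:
By the outcome, as a careful person would: the job done as asked, in the order asked, and still so for the second after the job is handed in, while the arm keeps its last pose, push and grip.
It also fails if it takes over 48 s, if anything falls off the work surface, if the arm or the gripper's body presses on something with over 40 N, if the wrist force passes 120 N, or if a joint passes its speed limit or range.

## Robot

A 7-joint arm with a two-finger parallel gripper is mounted at the origin on the work surface. World frame = base frame: x ahead of the robot, y to its left, z up, the work surface at z = 0. Lengths are in m, angles in degrees, forces in N, time in s.
With the tool pointing down it reaches from about 0.4 to 0.9 m from the base axis. Payload 5.6 kg.
Tool frame: the origin (TCP) lies between the finger pads; the fingertips stand 8 mm ahead of it and the grasp point (between the pads) lies 11 mm behind it; z points along the fingers, y is the line along which they close (so a half turn about z gives the same grasp; the last joint's range is limited). The gripper opens to 92 mm and grips with 3 to 60 N. Pads are 20 mm wide; open, the fingers measure 128 mm over their backs; the gripper's body (75 mm by 189 mm) begins 69 mm behind the grasp point.
Start: joints at [-77.98, 26.786, -0.665, 91.828, 0.344, 61.387, -3.226], TCP at [0.163, 0.629, 0.223] pointing down, gripper open.
Joint ranges: [-144.91, 144.91], [-17.63, 115.5], [-89.93, 88.59], [15.96, 139.68], [-74.01, 254.01], [8.47, 105.57], [-167.45, 167.45]. Speed limits (degrees/s): [147.25, 147.25, 180, 180, 180, 180, 180].

## Interface

Orientations are given as a 3x3 rotation matrix whose columns are the frame's x, y, z axes.
In Python, from plant import env, ungrasp, grasp, solver, capture, workorder, spotter, telemetry gives the robot as it stands. Calls block until the motion is done:
- env.reach(position, orientation): joint-space move of the TCP to a pose.
- env.servo_line(position, frame=None, rate=0.15, max_force=None): straight line of the TCP; frame=None keeps the orientation; rate is the mean speed in m/s. With max_force (N) it stops when the force on the tool has changed by that much, and returns True; else False.
- env.move_joints(angles): joint-space move.
- ungrasp() and grasp(effort=None): open the fingers fully, or close them until they stop; effort is the grip in N (None keeps the last).
- env.wait(seconds).
- solver.ik(position, orientation): joint angles nearest the present ones, or None.
- capture(name): name is "scene" or "top" or "wrist"; returns a dict with "frame" (420x560x3 uint8, blue, green, red), "intrinsics" (3x3 intrinsics, pixels), "distortion" ([k1, k2, p1, p2, k3] as OpenCV has them; the pictures are not rectified), "rvec" (rotation vector, rad) and "tvec" (3), from world to camera coordinates, as OpenCV has them. Camera axes: x right, y down, z forward; pixel columns grow to the right and rows downward; lengths in m; the calibration is good to about 2 mm. A picture is of the moment at which its call begins. There is no depth.
A pose or a line that the arm cannot do raises env.MotionError and nothing moves.
- workorder.sign_off(): hands the job in; it is judged then, once.
Trained networks look in a picture, given as the dict that the camera call returned (one of the last four; its "shot" number tells which), for a name from the list of things; names that differ only in an ending like _2 or _b are one class to them, and where a whole thing is asked for, a point or a joint stands for the part that bears it (a point fixed in the world has none). Each returns a list of dicts, best first, with "confidence" (0 to 1); they miss things now and then, are a little off and sometimes report something else, mostly with a low value. They report only what shows in the picture. A call takes as long as a camera call. They do not tell look-alikes from the thing itself.
- spotter.find_in(picture, target): "rect" ([left, top, right, bottom] in pixels, round what is visible of it).
- spotter.silhouettes(picture, target): "region" (420x560 bool, what is visible of it) and "rect" ([left, top, right, bottom] in pixels, round what is visible of it).
- spotter.landmark_of(picture, target): "at" ([row, column] in pixels: a listed point, or the origin of a listed thing).
Readings, each from a call of its own:
- telemetry.current_time(): time.
- telemetry.current_qpos(): joint angles.
- telemetry.current_qvel(): joint speeds.
- telemetry.current_joint_efforts(): joint torques, N m.
- telemetry.current_tool_pos(): TCP position.
- telemetry.current_tool_rot(): TCP orientation.
- telemetry.current_contact_force(): force on the tool from outside, world axes, zero at the start.
- telemetry.current_moment(): the same for the moment, N m.
- telemetry.current_gripper_width(): finger opening in m.
- telemetry.current_grasp_force(): force on a finger pad.
Only numpy, scipy, OpenCV 4.12 (cv2) and the standard library are available. Lean on these libraries where they do the work, as an engineer would, in place of code of your own. Each camera call takes 0.05 s, during which the arm holds its last target. There are 200 camera calls.

## Working session

There is one attempt and no reset: what is moved stays moved. The work goes in short steps, each a Python script; the robot and the scene stay as the last script left them, time stands still between calls to the robot, and variables do not carry over. Pictures are saved under pics/ and viewed, at most 10 in all, crops included, and the job is handed in when it is done.

```bash
mkdir -p pics; ls
cat > h.py <<'E'
import numpy as np, cv2
from plant import env, ungrasp, grasp, solver, capture, workorder, spotter, telemetry
def ray(c,rc):
    K=np.array(c["intrinsics"],float);d=np.array(c["distortion"],float)
    p=cv2.undistortPoints(np.array([[[rc[1],rc[0]]]],float),K,d)[0,0]
    R=cv2.Rodrigues(np.array(c["rvec"],float))[0];t=np.array(c["tvec"],float).ravel()
    v=R.T@np.array([p[0],p[1],1.]);return -R.T@t, v/np.linalg.norm(v)
def onz(c,rc,z):
    o,v=ray(c,rc);return o+v*(z-o[2])/v[2]
def tri(obs):
    A=np.zeros((3,3));b=np.zeros(3);rs=[ray(c,p) for c,p in obs]
    for o,v in rs:
        P=np.eye(3)-np.outer(v,v);A+=P;b+=P@o
    X=np.linalg.solve(A,b)
    return X,[float(np.linalg.norm(np.cross(v,X-o))) for o,v in rs]
def proj(c,X):
    q=cv2.projectPoints(np.array(X,float).reshape(-1,3),np.array(c["rvec"],float),np.array(c["tvec"],float),np.array(c["intrinsics"],float),np.array(c["distortion"],float))[0][:,0]
    return q
E
python3 - <<'E'
from h import *
np.set_printoptions(precision=4,suppress=True)
S=capture("scene");T=capture("top")
cv2.imwrite("pics/s.png",S["frame"]);cv2.imwrite("pics/t.png",T["frame"])
for t in ["sash_handle","collar_top","seat","analyser","collar","carton","reagent_jar","weighing_cup"]:
    for n,c in (("S",S),("T",T)):
        print(t,n,[(np.round(r["at"]).tolist(),round(r["confidence"],2)) for r in spotter.landmark_of(c,t)][:4])
print(ray(S,(210,280)),ray(T,(210,280)),telemetry.current_time())
E
```

```text
pics
sash_handle S [([183.0, 243.0], 0.7), ([152.0, 253.0], 0.56)]
sash_handle T [([252.0, 331.0], 0.57)]
collar_top S [([200.0, 192.0], 0.78), ([184.0, 240.0], 0.68)]
collar_top T [([275.0, 323.0], 0.83), ([222.0, 328.0], 0.64), ([217.0, 387.0], 0.63)]
seat S [([202.0, 242.0], 0.94)]
seat T [([226.0, 326.0], 0.7)]
analyser S [([254.0, 249.0], 0.79)]
analyser T [([198.0, 295.0], 0.93), ([259.0, 113.0], 0.39)]
collar S [([197.0, 242.0], 0.73), ([212.0, 193.0], 0.45), ([256.0, 250.0], 0.17)]
collar T [([271.0, 322.0], 0.88), ([222.0, 324.0], 0.83), ([220.0, 385.0], 0.81)]
carton S [([290.0, 459.0], 0.79)]
carton T [([258.0, 115.0], 0.62), ([250.0, 332.0], 0.46)]
reagent_jar S [([199.0, 156.0], 0.68)]
reagent_jar T [([213.0, 425.0], 0.95)]
weighing_cup S [([224.0, 201.0], 0.48)]
weighing_cup T [([225.0, 326.0], 0.56), ([172.0, 330.0], 0.52)]
(array([1.4623, 0.5947, 0.9671]), array([-0.6623, -0.4184, -0.6215])) (array([0.542 , 0.0212, 1.1568]), array([ 0.0502, -0.0078, -0.9987])) 0.9
```

View pics/s.png

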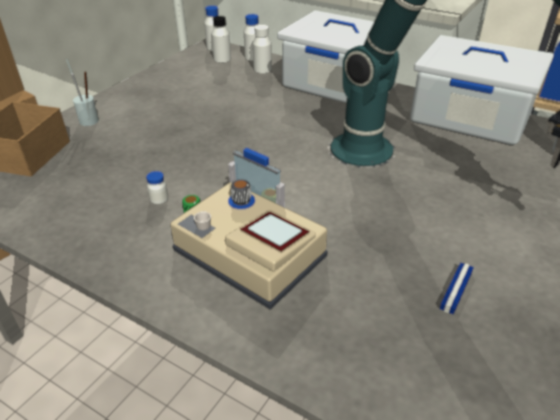

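View pics/t.png

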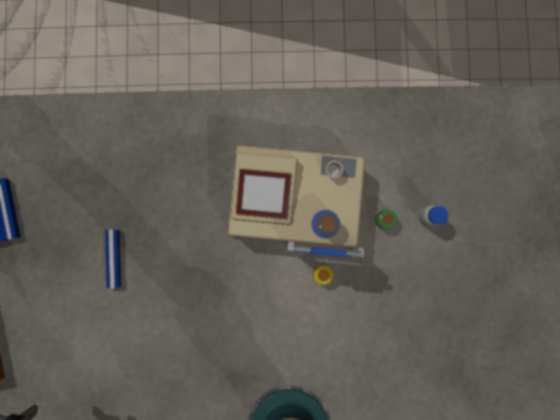

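The scene view shows the steel collar with its amber window at (row 187, col 240), the raised blue handle at (157, 256), and a green look-alike at (203, 192).

The top view shows these:
- **Handle:** (252, 331)
- **Steel collar:** (224, 326), inside the blue seat ring
- **Look-alikes for the collar:** yellow at (275, 323) in front of the sash, and green at (220, 386)
- **Look-alikes for the handle:** the carton (258, 113) and a blue box at (210, 5)

I choose the steel collar on the deck and the blue bar on the clear panel. Next I'll triangulate both.

Run:
```python
from h import *
np.set_printoptions(precision=4,suppress=True)
S=capture("scene");T=capture("top")
print("handle",tri([(S,(152,253)),(T,(252,331))]))
print("collar_top",tri([(S,(184,240)),(T,(222,328))]))
print("seat",tri([(S,(202,242)),(T,(226,326))]))
a=tri([(S,(254,249)),(T,(198,295))]);print("an",a)
print("yellow@.04",onz(T,(275,323),.04),"green",onz(T,(220,386),.04))
# analyser deck corners z=.1 from top picture
for rc in [(148,237),(157,363),(246,357),(236,230)]: print(onz(T,rc,.1))
for rc in [(245,292),(252,360)]: print("guide",onz(T,rc,.155))
for t in ["sash_handle"]:
  for c in (S,T):
    for r in spotter.silhouettes(c,t): 
        m=r["region"].astype(np.uint8);print(r["rect"],r["confidence"],m.sum(),cv2.minAreaRect(cv2.findNonZero(m)))
# blue handle by colour in top
f=T["frame"].astype(int);m=((f[...,0]-f[...,2]>60)).astype(np.uint8);m[:235]=0;m[265:]=0;m[:,:290]=0;m[:,375:]=0
print("blue",cv2.minAreaRect(cv2.findNonZero(m)))
for n,c in(("S",S),("T",T)):
    r0,c0=(190,245) if n=="S" else (245,330)
    cv2.imwrite(f"pics/{n}c.png",cv2.resize(c["frame"][r0-60:r0+60,c0-80:c0+80],(800,600),interpolation=cv2.INTER_CUBIC))
print(telemetry.current_tool_rot())
```

```text
handle (array([ 0.4918, -0.1002,  0.2181]), [0.00044557040257739623, 0.000445570402577436])
collar_top (array([ 0.56  , -0.1009,  0.1561]), [0.0017142653290682646, 0.0017142653290682691])
seat (array([ 0.5513, -0.1042,  0.0894]), [0.001122946382952947, 0.0011229463829529618])
an (array([ 0.6328, -0.03  , -0.0029]), [0.0009632881165726318, 0.0009632881165725859])
yellow@.04 [ 0.4208 -0.0997  0.04  ] green [ 0.5654 -0.2743  0.04  ]
[0.7575 0.1206 0.1   ]
[ 0.7279 -0.2041  0.1   ]
[ 0.4992 -0.182   0.1   ]
[0.5312 0.1419 0.1   ]
guide [ 0.507 -0.014  0.155]
guide [ 0.4867 -0.1783  0.155 ]
[232.6, 150.5, 280.6, 205.6] 0.62 1598 ((256.03765869140625, 173.01712036132812), (57.68413162231445, 39.394039154052734), 24.443954467773438)
[171.9, 152.9, 325.5, 308.7] 0.21 13192 ((253.4993438720703, 233.34446716308594), (137.89437866210938, 131.4918670654297), 42.031768798828125)
[295.2, 244.9, 362.7, 256.3] 0.57 481 ((326.9898681640625, 251.60842895507812), (68.35650634765625, 7.373915672302246), 5.355824947357178)
blue ((328.40570068359375, 251.53689575195312), (33.3171501159668, 5.522679805755615), 5.194429397583008)
[[-0.9682  0.2502  0.    ]
 [ 0.2502  0.9682 -0.    ]
 [-0.0001 -0.     -1.    ]]
```

View pics/Tc.png

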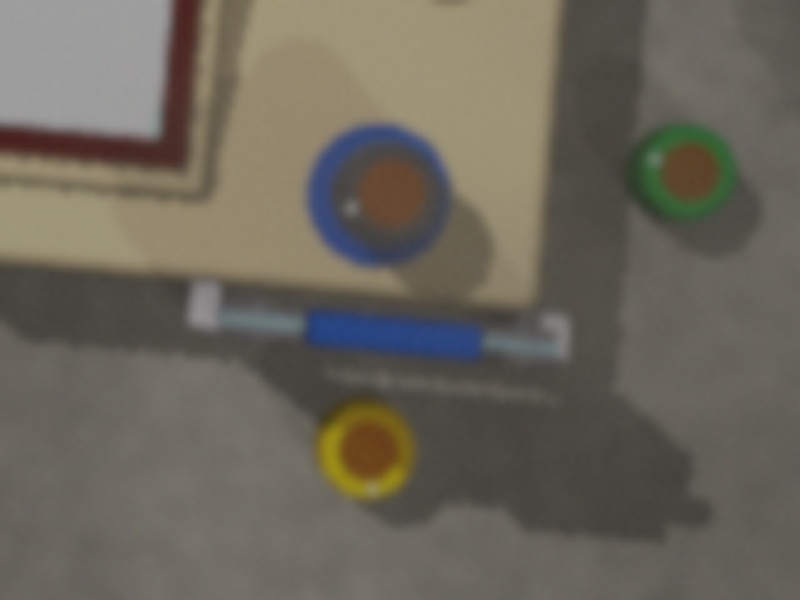

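The crop confirms the choice. It shows grey knurling, an amber window and a white dot at crop (350, 208), inside the blue seat ring. The blue bar handle lies between the guides, and the yellow and green caps are off the analyser. The triangulated heights (0.218 and 0.156) and the 66 mm offset are consistent with the text, and sash ≈ 0.078. Next: move above the handle with the fingers closed, and refine with the wrist camera.

```bash
cat >> h.py <<'E'
np.set_printoptions(precision=4,suppress=True)
def R(yaw):  # tool down, closing axis = world y turned by yaw (rad)
    s,c=np.sin(yaw),np.cos(yaw)
    return np.array([[-c,-s,0],[-s,c,0],[0,0,-1.]])
Y0=-0.098
E
python3 - <<'E'
from h import *
env.reach([0.44,-0.05,0.33],R(Y0)); A=capture("wrist")
grasp(10)
env.reach([0.492,-0.098,0.30],R(Y0)); B=capture("wrist")
for n,c in (("A",A),("B",B)):
  for t in ["sash_handle","collar_top"]:
    print(n,t,[(np.round(r["at"],1).tolist(),round(r["confidence"],2)) for r in spotter.landmark_of(c,t)][:4])
  print(n,proj(c,[[.4918,-.1002,.218],[.558,-.102,.156],[.42,-.1,.04]]))
cv2.imwrite("pics/w1.png",np.hstack([A["frame"],B["frame"]])[:, :][::1,::1] if 0 else cv2.resize(np.hstack([A["frame"],B["frame"]]),(800,300)))
print(telemetry.current_time(),telemetry.current_qpos(),telemetry.current_gripper_width())
E
```

```text
A sash_handle [([266.2, 244.1], 0.61)]
A collar_top [([171.8, 246.3], 0.95), ([291.4, 246.9], 0.78), ([275.1, 149.1], 0.73)]
A [[234.3169 265.0419]
 [247.8731 293.4861]
 [246.109  170.7099]]
B sash_handle [([222.8, 290.3], 0.83)]
B collar_top [([249.3, 164.5], 0.78), ([134.1, 276.0], 0.63)]
B [[278.9516 218.3872]
 [284.1888 261.658 ]
 [275.0521 132.1566]]
5.775 [-38.4177   8.9146  51.8534 109.5039  -7.8246  65.1314 100.867 ] 0.0007131794527021674
```

View pics/w1.png

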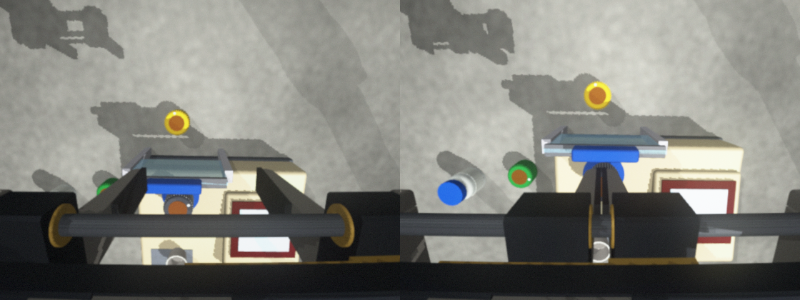

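The left wrist view (A) shows the handle at about (261, 241) and the collar's amber window at (291, 247). The right view (B) shows the handle at about (217, 284), with the closed fingers behind it. Next: triangulate and push the sash down.

Run:
```python
from h import *
env.reach([0.44,-0.05,0.33],R(Y0)); A=capture("wrist")
S=capture("scene");T=capture("top")
env.reach([0.492,-0.098,0.30],R(Y0)); B=capture("wrist")
def blue(c,X,w=40):
    q=proj(c,[X])[0];f=c["frame"].astype(int);m=(f[...,0]-f[...,2]>90).astype(np.uint8)
    return q
H=tri([(S,(152,253)),(T,(252,331)),(B,(222.8,290.3)),(A,(266.2,244.1))]);print("handle",H)
print("handle AB",tri([(A,(266.2,244.1)),(B,(222.8,290.3))]), "B@.218",onz(B,(217,284),.218))
print("collar",tri([(S,(184,240)),(T,(222,328)),(A,(291.4,246.9))]),onz(A,(291.4,246.9),.155),onz(T,(222.5,327.5),.155))
p=np.array([0.491,-0.0985])
print(env.servo_line([*p,0.245],frame=R(Y0)))
print(env.servo_line([*p,0.140],rate=0.06,max_force=20), telemetry.current_tool_pos(),telemetry.current_contact_force(),telemetry.current_time())
```

```text
handle (array([ 0.4943, -0.0948,  0.2212]), [0.003462982114370787, 0.005226459731666995, 0.002745121770448209, 0.005107884266684192])
handle AB (array([ 0.5001, -0.0924,  0.2056]), [2.691265712757477e-06, 2.691265712823408e-06]) B@.218 [ 0.4909 -0.097   0.218 ]
collar (array([ 0.5586, -0.1019,  0.154 ]), [0.0017248002650441677, 0.0024887277598339415, 0.0013500985254802516]) [ 0.5565 -0.1021  0.155 ] [ 0.5597 -0.1013  0.155 ]
False
True [ 0.4913 -0.0985  0.1484] [-3.0035  0.2365 11.6794] 8.7667
```

Run:
```python
from h import *
print(env.servo_line([0.491,-0.0985,0.142],rate=0.03,max_force=15), telemetry.current_tool_pos(),telemetry.current_contact_force())
env.servo_line([0.491,-0.0985,0.20],rate=0.15)
ungrasp()
Y=Y0+0.25
env.servo_line([0.50,-0.10,0.26],frame=R(Y),rate=.15); A=capture("wrist")
env.servo_line([0.535,-0.085,0.235],frame=R(Y),rate=.15); B=capture("wrist")
T=capture("top");S=capture("scene")
for n,c in (("A",A),("B",B),("T",T),("S",S)):
  for t in ["sash_handle","collar_top"]:
    print(n,t,[(np.round(r["at"],1).tolist(),round(r["confidence"],2)) for r in spotter.landmark_of(c,t)][:4]) if n!="S" or 1 else 0
  print(n,proj(c,[[.491,-.098,.140],[.558,-.102,.155],[.42,-.1,.04]])[:,::-1].tolist())
cv2.imwrite("pics/w2.png",cv2.resize(np.vstack([np.hstack([A["frame"],B["frame"]]),np.hstack([cv2.resize(S["frame"][130:250,160:320],(560,420)),cv2.resize(T["frame"][185:305,250:410],(560,420))])]),(800,600)))
q=solver.ik([.558,-.102,.13],R(Y)); print(q)
for d in (-.5,-1,-1.45): print(d,solver.ik([.558,-.102,.12],R(Y+d)))
print(telemetry.current_time(),telemetry.current_gripper_width())
```

```text
True [ 0.4913 -0.0985  0.1484] [-3.3161  1.5134 13.232 ]
A sash_handle [([201.9, 288.6], 0.95)]
A collar_top [([221.8, 140.2], 0.98), ([268.6, 268.7], 0.78), ([126.6, 291.6], 0.56), ([273.5, 309.6], 0.39)]
A [[198.71989964612428, 283.9594397090046], [269.245805745026, 269.3697199164187], [125.12070855787431, 290.4820523569208]]
B sash_handle [([167.1, 280.4], 0.8)]
B collar_top [([200.7, 120.6], 0.98), ([243.7, 257.1], 0.85), ([90.7, 283.9], 0.85)]
B [[163.0571592576179, 273.83504711628905], [242.97772883469162, 257.31901967525505], [91.24746283664975, 283.60247975205493]]
T sash_handle []
T collar_top [([215.1, 385.3], 0.6)]
T [[250.63960024401217, 326.1283155006633], [223.21202598460346, 327.82436801460693], [275.29242102931914, 323.11388223799145]]
S sash_handle [([175.5, 260.8], 0.63)]
S collar_top [([197.6, 190.4], 0.6), ([184.3, 241.3], 0.56)]
S [[176.4911144441609, 255.16660162113862], [183.80076380595483, 239.4683290029573], [192.47934509654073, 269.39061182271774]]
[-27.4915  31.2077  45.4836 110.2595 -28.6373  50.434  131.415 ]
-0.5 [-30.7438  34.2257  50.5779 110.7853 -33.9132  51.1456 107.3515]
-1 [-33.9973  36.7277  55.87   110.9532 -38.2245  53.1332  82.4871]
-1.45 [-37.0927  39.8943  61.3857 111.1043 -42.9345  55.7495  60.7603]
12.4583 0.09189224033269518
```

View pics/w2.png

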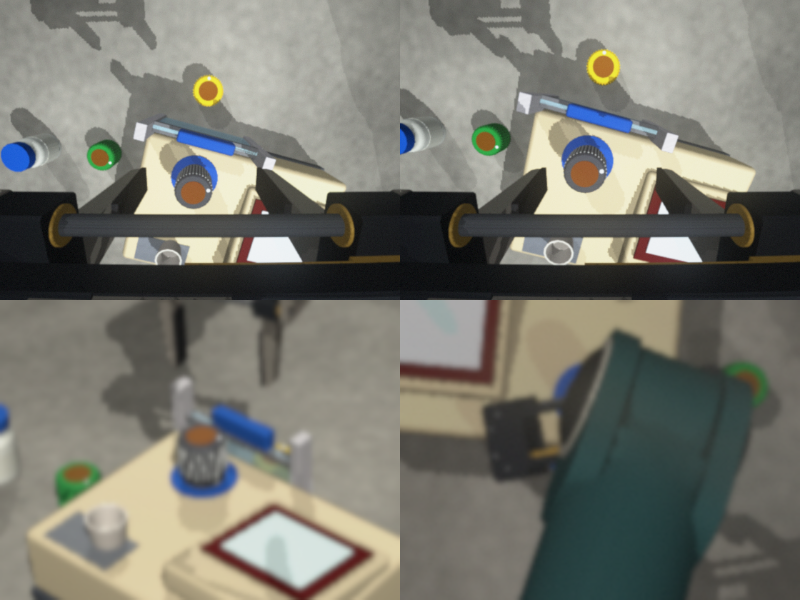

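The sash is down: the handle sits below the guide tops, with the handle at (201, 288) in A and (175, 258) in the scene view. The collar estimate (0.558, -0.102, 0.155) reprojects to within about 1–2 px in A (268, 269), B (243, 257) and the scene (184, 241). Next: grip the collar and start the press-and-turn search.

Run:
```python
from h import *
Y=Y0+0.25; P=[.558,-.102]
env.servo_line([*P,.20],frame=R(Y),rate=.12)
print(env.servo_line([*P,.128],rate=.08,max_force=12),telemetry.current_tool_pos())
f0=telemetry.current_contact_force();grasp(35);f1=telemetry.current_contact_force()
print(telemetry.current_gripper_width(),f0,f1,telemetry.current_grasp_force(),telemetry.current_time())
t=env.servo_line([*P,.123],rate=.02,max_force=14)
print(t,telemetry.current_tool_pos(),telemetry.current_contact_force(),telemetry.current_time())
```

```text
False [ 0.5584 -0.1022  0.1284]
0.05192291624847328 [-0.5552  0.1372 -0.3651] [0.5554 0.4658 0.8299] 35.00020516687073 14.7167
True [ 0.5581 -0.102   0.1243] [-2.306   0.8879  8.5149] 15.0083
```

The width of 51.9 mm matches the collar, and it stops on the pin as expected. Now I'll turn clockwise and probe.

Run:
```python
from h import *
Y=Y0+0.25; P=[.558,-.102]
for a in np.arange(.42,1.36,.13):
    env.servo_line([*P,.1272],rate=.02) if a<.5 else env.servo_line([*P,.1272],rate=.04)
    env.servo_line([*P,.127],frame=R(Y-a),rate=.05)
    t=env.servo_line([*P,.1205],rate=.02,max_force=14)
    z=telemetry.current_tool_pos()[2]
    print(round(a,2),t,z,telemetry.current_contact_force(),telemetry.current_moment()[2],telemetry.current_gripper_width(),telemetry.current_time())
    if z<.1222: break
    if telemetry.current_time()>38: break
```

```text
0.42 False 0.12062518023924286 [1.2842 0.2198 5.0919] -0.015472069179369179 0.05208050080348391 16.375
```

It dropped past the pin at about 0.42 rad (low force at 7.5 mm of travel). Now push home and look.

Run:
```python
from h import *
P=[.558,-.102]
t=env.servo_line([*P,.1145],rate=.015,max_force=18)
print(t,telemetry.current_tool_pos(),telemetry.current_contact_force(),telemetry.current_gripper_width(),telemetry.current_time())
env.wait(.3);print(telemetry.current_tool_pos(),telemetry.current_contact_force())
W=capture("wrist");S=capture("scene")
top=spotter.landmark_of(S,"collar_top");print([(r["at"],r["confidence"]) for r in top]);print(proj(S,[[.558,-.102,.145],[.558,-.102,.155]])[:,::-1])
cv2.imwrite("pics/f.png",cv2.resize(np.hstack([W["frame"],cv2.resize(S["frame"][130:250,160:320],(560,420))]),(800,300)))
```

```text
True [ 0.5584 -0.1021  0.1182] [-1.5787  1.5012  6.6283] 0.05178568055567359 16.7
[ 0.5584 -0.1021  0.1181] [-0.7448  0.9533  6.3501]
[([185.9, 241.8], 0.78), ([201.3, 191.2], 0.76)]
[[186.8806 239.6832]
 [183.8008 239.4683]]
```

View pics/f.png

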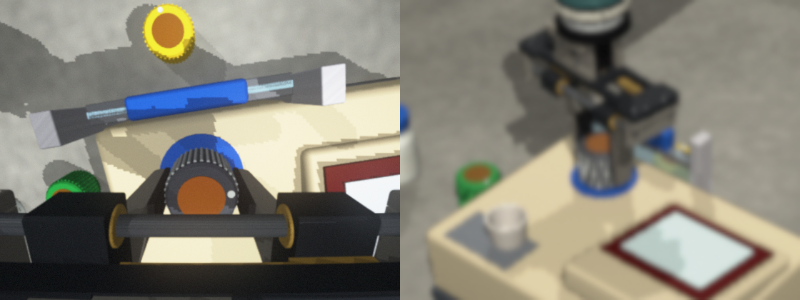

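The wrist view shows the collar held, with the dot at (272, 324) still at the same bearing to the gripper, so it did not slip. The sash is down, and the travel is 10.2 mm. The residual force is a bit low, so I'll press firmer and keep a standing push.

Run:
```python
from h import *
P=[.558,-.102]
for z in (.1172,.1162,.1152):
    t=env.servo_line([*P,z],rate=.01,max_force=35)
    env.wait(.2)
    f=telemetry.current_contact_force();print(z,t,telemetry.current_tool_pos(),f,telemetry.current_gripper_width(),telemetry.current_time())
    if t or f[2]>16: break
```

```text
0.1172 False [ 0.5583 -0.1021  0.118 ] [-1.4114  1.634  10.9719] 0.051916277403828766 17.6083
0.1162 False [ 0.5584 -0.1021  0.1179] [-4.6039  2.6069 19.5456] 0.05188526867146196 18.0583
```

The stop is hard: the command went down 1 mm, the collar moved 0.1 mm, and the force rose to 19.5 N, well above the 9 N spring. The travel is 10.5 mm and the grip is intact, so I'm handing in.

Run:
```python
from h import *
print(telemetry.current_contact_force(),workorder.sign_off())
```

```text
the job is handed in; nothing more can be done
[-4.6039  2.6069 19.5456] None
```

I handed the job in at about 18 s: the sash is fully down, and the collar, turned about 0.42 rad clockwise, is still gripped and held fully home with about 19.5 N; I did not touch the carton, jar or cup.

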